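# Set the length stop of a glass-rod cutter with its knurled thumbwheel

## Task

Set the length stop of the bench rod cutter for the next batch: roll the knurled brass wheel under a fingertip, in as many strokes as it needs, until the gap has closed so far that the stop's face is level with the edge of the red gauge marker on the scale, the edge nearer the cutting wheels, then take your hand away. Move the stop by the wheel alone, without pushing on the stop itself, and leave the red marker, the cutting lever, the two jars and the graphite paddle as they are.

Things in the scene. Friction and masses are not known exactly. Their poses are not given: they have to be found in the camera images.
- cutter: bench glass-rod cutter, fixed: blue bed plate 130 x 370 mm, 16 mm high. Origin under the middle of the bed, on the bench; y is the feed axis (long side), z up; turned up to 0.35 rad about z from the world axes. V-trough for the rod at y = 65 to 180 mm, cutting plane at y = 40 mm; the gap runs from there in -y to the stop. Grey gear housing: x -30 to 30, y -146 to -54, top at z = 70 mm
- wheel: knurled brass thumbwheel, 56 mm in diameter, 16 mm wide; origin at its centre, 52 mm above the bench; it turns about the cutter's x (level). No end stops of its own, light friction (under 2 N at the rim), stays where it is left. A rack under its 28 mm pinion moves the stop half as far as the rim rolls: stroking the top of the rim towards the cutter's -y (away from the cutting plane) closes the gap, +y opens it
- wheel_top (a point): top of the thumbwheel's rim, mid-width, at (0, -100, 80) mm in the cutter's frame, with the cutter's axes; this point does not turn with the wheel. The rim stands 10 mm proud of a slot in the housing's top, showing about 43 mm of it along y; round grey bosses guard both its sides, 5 mm lower than the rim, out to x = -22 and 22 mm
- stop: steel stop of the cutter: plate 50 wide (x) x 10 thick (y) x 40 mm high, top at z = 60 mm, with two bars running back (-y) into the housing. Origin in the plane of its face (the side towards the cutting plane), axes as the cutter's. It slides along the cutter's y only; at the start its face stands 55 to 70 mm from the cutting plane
- stop_edge (a point): front (+y) edge of the black pointer that the stop carries out over the white scale, in the plane of the stop's face; x = -46, z = 58 mm in the cutter's frame, axes as the cutter's; only its y changes as the stop moves
- gauge_mark (a point): the gauge mark: cutting-plane side (+y) edge of the red marker block (16 x 10 x 6 mm) on the outer part of the scale; x = -52, z = 62 mm in the cutter's frame, axes as the cutter's; 26 to 42 mm from the cutting plane. The stop is set when stop_edge and gauge_mark have the same y in the cutter's frame
- lever_grip (a point): middle of the black rubber grip (22 mm thick, 77 mm long) of the cutting lever, which rises towards the cutter's -x side in the cutting plane; its end is about 170 mm above the bench. Sprung up, to be left alone
- jar_white_mid (a point): centre, half-way up, of a loose white jar, 60 mm in diameter and 75 mm high
- jar_red_mid (a point): centre, half-way up, of a loose glass jar with a red cap, 50 mm in diameter and 70 mm high
- paddle_mid (a point): middle of a loose graphite paddle lying flat: 45 x 75 x 12 mm black block with a wooden handle 16 mm thick, 210 mm long in all along its y axis, the block at its +y end

How it is judged:
On the way:
1. a fingertip bears on the knurled wheel (contact force between the fingers and wheel above 0.5 N), for 0.1 s.
At the end, for the whole second after the job is handed in: the stop's face stands within 2 mm of the gauge mark along the cutter's feed axis, either side, and is at rest (y of stop_edge in the frame of gauge_mark between -0.002 and 0.002 m and linear speed of stop below 0.002 m/s); the robot touches nothing.
It fails at once if the robot pushes on the stop itself (contact force between any of the fingers, the arm and stop above 1 N).
It fails at once if the red gauge marker is shifted (distance of gauge_mark from where it was at the start of the episode above 0.002 m).
It fails at once if the cutting lever is pushed (distance of lever_grip from where it was at the start of the episode above 0.02 m).
It fails at once if a jar or the paddle is moved or lifted (distance of any of jar_white_mid, jar_red_mid, paddle_mid from where it was at the start of the episode above 0.02 m).
It also fails if it takes over 61 s, if anything falls off the work surface, if the arm or the gripper's body presses on something with over 40 N, if the wrist force passes 120 N, or if a joint passes its speed limit or range.

## Robot

A 6-joint arm with a two-finger parallel gripper is mounted at the origin on the work surface. World frame = base frame: x ahead of the robot, y to its left, z up, the work surface at z = 0. Lengths are in m, angles in rad, forces in N, time in s.
With the tool pointing down it reaches from about 0.3 to 0.875 m from the base axis. Payload 6.4 kg.
Tool frame: the origin (TCP) lies on the centre line of the jaws, within the pads' length; the fingertips stand 17 mm ahead of it and the grasp point (between the pads) lies 2 mm behind it; z points along the fingers, y is the line along which they close (so a half turn about z gives the same grasp; the last joint's range is limited). The gripper opens to 88 mm and grips with 3 to 60 N. Pads are 18 mm wide; open, the fingers measure 123 mm over their backs; the gripper's body (75 mm by 187 mm) begins 45 mm behind the grasp point.
Start: joints at [-1.323, 0.181, 1.607, -0, 1.354, -0.206], TCP at [0.252, -0.517, 0.256] pointing down, gripper open.
Joint ranges: [-2.99, 2.99], [-0.89, 2.07], [0.3, 2.58], [-1.14, 4.28], [0, 2.63], [-3.12, 3.12]. Speed limits (rad/s): [2.57, 2.57, 3.01, 3.14, 3.14, 3.14].

## Interface

Orientations are given as a unit quaternion [w, x, y, z].
In Python, from bench import state, read_camera, get_calibration, order, spot_in, trace gives the robot as it stands. The module is installed in compiled form; this text tells all that it offers.
- The arm moves only by the tool jog_arm, never from a script. Its argument "steps" is a list of rows, each an object of numbers: "hand": the closure in counts, from 0 (fully open) to 255 (shut); "x", "y", "z": the shift along the tool's x, y, z in mm; "spin": the turn about the tool's z in rad. In form: [{"hand": .., "x": .., "y": .., "z": .., "spin": ..}, ...]. A call has 1 to 20 rows; each row is the pose to reach, as a shift and turn from the pose commanded when the call began, along the tool's axes at that moment; what a row does not reach only later rows make up. A row lasts 1/12 s, in which the tool goes at most 41.7 mm and 7.16 degrees, less where a joint would pass 70% of its speed; a pose out of reach is approached as far as the arm can. A call with a gripper value outside its range is refused whole. The fingers move at their own pace and stop on an object; "force" is the grip in N (left out, the last holds). Time passes only in rows, so rows that repeat a pose let the fingers close. It gives the time, the measured TCP pose, the force, the opening and the grip force at its end, in the units of the state.
- state(): the state, without advancing time (a new reading comes with each control period).
- read_camera(name): name is "scene" or "top"; returns the picture (400x640x3 uint8, blue, green, red); there is no depth.
- get_calibration(name): a dict with "intrinsics" (3x3 intrinsics, pixels), "k1" (the pictures are not rectified: a ray, as slopes to the right and down, at radius r is drawn at 1 + k1 r^2 times it, then the intrinsics apply), "origin" and "attitude" of the camera in the world. Camera axes: x right, y up, looking along -z (the intrinsics and any distortion apply to the point x, -y, -z); pixel columns grow to the right and rows downward; lengths in m; the calibration is good to about 2 mm. A picture is of the moment at which its call begins. get_calibration takes no time and is no camera call.
- order.sign_off(): hands the job in; it is judged then, once.
Trained networks look in the newest picture that a camera, given by its name, has taken for a name from the list of things; names that differ only in an ending like _2 or _b are one class to them, and where a whole thing is asked for, a point or a joint stands for the part that bears it (a point fixed in the world has none). Each returns a list of dicts, best first, with "confidence" (0 to 1); they miss things now and then, are a little off and sometimes report something else, mostly with a low value. They report only what shows in the picture. A call takes as long as a camera call.
- spot_in(camera, target): "extent" ([left, top, width, height] in pixels, round what is visible of it).
- trace(camera, target): "pixels" (400x640 bool, what is visible of it) and "extent" ([left, top, width, height] in pixels, round what is visible of it).
The state is a dict: "time_s": time; "joint_pos": joint angles; "joint_velocities": joint speeds; "joint_efforts": joint torques, N m; "tcp_pos": TCP position; "tcp_rot": TCP orientation; "force": force on the tool from outside, world axes, zero at the start; "moment": the same for the moment, N m; "finger_gap": finger opening in m; "finger_force": force on a finger pad.
Only numpy, scipy, OpenCV 4.12 (cv2) and the standard library are available. Lean on these libraries where they do the work, as an engineer would, in place of code of your own. Each camera call takes 0.05 s, during which the arm holds its last target. There are 200 camera calls.

## Working session

There is one attempt and no reset: what is moved stays moved. The work goes in short steps, Python scripts to look and compute and a tool call to move; the robot and the scene stay as the last step left them, time stands still between calls to the robot, and variables do not carry over. Pictures are saved under pics/ and viewed, at most 10 in all, crops included, and the job is handed in when it is done.

Besides the shell and the picture viewer there is one more tool, called after ">>>" in YAML: its name, and indented under it one key for each argument. jog_arm: Moves the arm, as the interface text tells. Its arguments: {"type":"object","properties":{"steps":{"type":"array","items":{"type":"object","properties":{"hand":{"type":"number"},"x":{"type":"number"},"y":{"type":"number"},"z":{"type":"number"},"spin":{"type":"number"}}}},"force":{"type":"number"}},"required":["steps"]}

```bash
mkdir -p pics; cat > h.py <<'E'
import numpy as np,cv2
from bench import *
def cal(n):
    c=get_calibration(n);A=np.array(c["attitude"],float)
    if A.shape!=(3,3):
        from scipy.spatial.transform import Rotation as R
        A=R.from_quat(np.r_[A[1:],A[0]]).as_matrix()
    return np.array(c["intrinsics"]),c["k1"],np.array(c["origin"]),A
def proj(n,P):
    K,k,o,A=cal(n);q=(np.atleast_2d(P)-o)@A;s=np.c_[q[:,0]/-q[:,2],-q[:,1]/-q[:,2]]
    s=s*(1+k*(s**2).sum(1,keepdims=True));return s@K[:2,:2].T+K[:2,2]
def ray(n,uv,z):
    K,k,o,A=cal(n);d=(np.atleast_2d(uv)-K[:2,2])@np.linalg.inv(K[:2,:2]).T;s=d.copy()
    for _ in range(20): s=d/(1+k*(s**2).sum(1,keepdims=True))
    w=np.c_[s[:,0],-s[:,1],-np.ones(len(s))]@A.T
    return o+w*((z-o[2])/w[:,2])[:,None]
E
python3 - <<'E'
from h import *
for n in("scene","top"):
    im=read_camera(n);cv2.imwrite(f"pics/{n}0.png",im);c=get_calibration(n);print(n,c)
    for t in("cutter","wheel","stop","gauge_mark","stop_edge","wheel_top","lever_grip","jar_white_mid","jar_red_mid","paddle_mid"):
        print(t,[(np.round(d["extent"]).tolist(),round(d["confidence"],2)) for d in spot_in(n,t)[:2]])
print(state())
E
```

```text
scene {'intrinsics': array([[398.85399216,   0.        , 312.6441145 ],
       [  0.        , 398.85399216, 205.73419819],
       [  0.        ,   0.        ,   1.        ]]), 'k1': 0.0008687119919633399, 'origin': array([ 1.05622011, -0.01786498,  0.52988421]), 'attitude': array([0.73386768, 0.33638652, 0.25179535, 0.53374285])}
cutter [([113.0, 154.0, 230.0, 193.0], 0.72)]
wheel [([148.0, 259.0, 34.0, 18.0], 0.85)]
stop [([118.0, 238.0, 103.0, 79.0], 0.84)]
gauge_mark [([211.0, 223.0, 11.0, 7.0], 0.61)]
stop_edge [([114.0, 236.0, 109.0, 80.0], 0.93), ([112.0, 153.0, 235.0, 197.0], 0.4)]
wheel_top [([114.0, 150.0, 232.0, 196.0], 0.67)]
lever_grip [([214.0, 153.0, 57.0, 104.0], 0.97)]
jar_white_mid [([304.0, 258.0, 39.0, 55.0], 0.69), ([213.0, 152.0, 58.0, 104.0], 0.47)]
jar_red_mid [([197.0, 302.0, 41.0, 58.0], 0.94)]
paddle_mid []
top {'intrinsics': array([[433.55186604,   0.        , 314.52355691],
       [  0.        , 433.55186604, 193.40726363],
       [  0.        ,   0.        ,   1.        ]]), 'k1': -0.08127459448817197, 'origin': array([0.52205179, 0.11763053, 0.87452471])
[... 688 characters left out ...]
-1.32328399e+00,  1.80800230e-01,  1.60697840e+00,  1.08130633e-05,
        1.35382667e+00, -2.06297517e-01]), 'joint_velocities': array([ 1.34656799e-04,  1.32485282e-03,  7.19906813e-04, -1.12804202e-03,
       -6.07572256e-04, -8.12373118e-05]), 'joint_efforts': array([-2.31245423e-03, -4.33854389e+01, -3.42173481e+01,  7.00159860e-02,
        3.09973815e-02, -1.05359697e-05]), 'tcp_pos': array([ 0.25210018, -0.51680807,  0.25572478]), 'tcp_rot': array([-6.43084442e-06,  9.74367599e-01,  2.24961732e-01,  5.14834373e-06]), 'force': array([ 0.96393063, -0.25464515,  0.39246435]), 'moment': array([-0.02689097,  0.00760632,  0.01753053]), 'finger_force': 0.0, 'finger_gap': 0.0880090155243214}
```

View pics/top0.png

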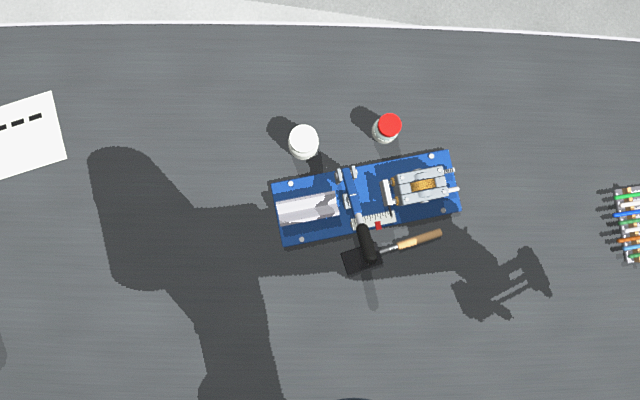

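View pics/scene0.png

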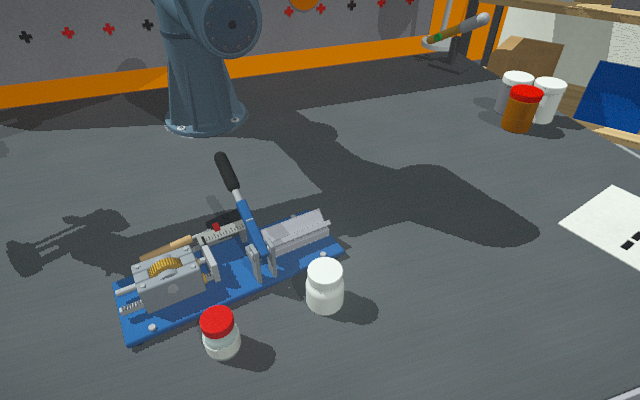

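```bash
cat >> h.py <<'E'
def bluefit():
    im=read_camera("top");hsv=cv2.cvtColor(im,cv2.COLOR_BGR2HSV)
    m=((hsv[...,0]>100)&(hsv[...,0]<125)&(hsv[...,1]>130)).astype(np.uint8)
    m[:140]=0;m[260:]=0;m[:,:262]=0;m[:,470:]=0
    v,u=np.nonzero(m);P=ray("top",np.c_[u,v].astype(float),.016)[:,:2]
    return im,cv2.minAreaRect((P*1000).astype(np.float32))
def C(c,p):
    """cutter (x,y,yaw) frame -> world"""
    p=np.atleast_2d(p).astype(float);co,s=np.cos(c[2]),np.sin(c[2])
    return np.c_[c[0]+co*p[:,0]-s*p[:,1],c[1]+s*p[:,0]+co*p[:,1],p[:,2]]
E
python3 - <<'E'
from h import *
im,r=bluefit();print(r)
(cx,cy),(w,h),a=r
yaw=np.deg2rad(a if h>w else a-90); c=np.array([cx/1000,cy/1000,yaw]);print(c)
S=read_camera("scene")
pts=np.array([[0,-100,80],[-52,0,62],[-52,14,62],[65,185,16],[-65,185,16],[65,-185,16],[-65,-185,16],[30,-54,70],[-30,-54,70],[30,-146,70],[-30,-146,70]])/1000
for n,I,(x,y,w,h) in(("top",im,(340,150,130,100)),("scene",S,(110,200,130,100))):
    f=6;B=cv2.resize(I[y:y+h,x:x+w],None,fx=f,fy=f,interpolation=cv2.INTER_CUBIC)
    for p in proj(n,C(c,pts)): cv2.drawMarker(B,tuple(((p-[x,y]+.5)*f).astype(int).tolist()),(0,255,0),0,9,1)
    cv2.imwrite(f"pics/{n}1.png",B)
E
```

```text
((586.0557861328125, -16.286666870117188), (130.38330078125, 368.1035461425781), 11.793785095214844)
[ 0.58605579 -0.01628667  0.20584038]
```

View pics/top1.png

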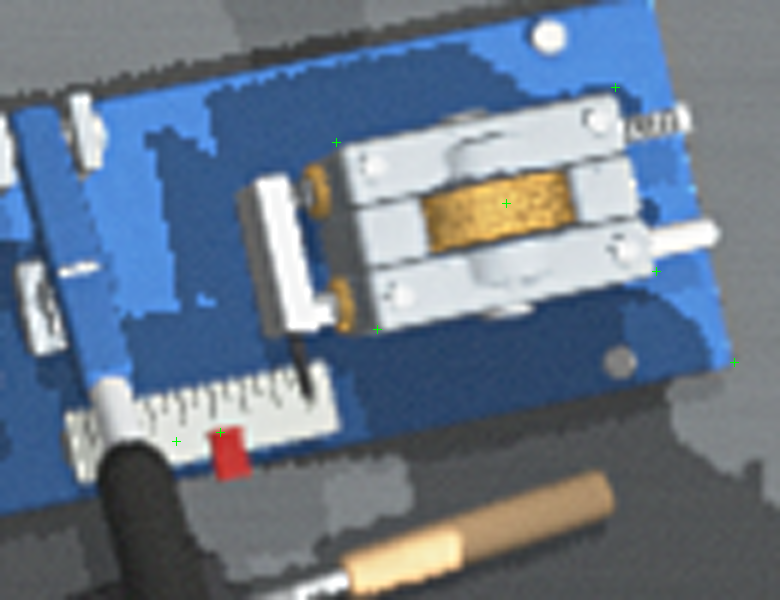

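View pics/scene1.png

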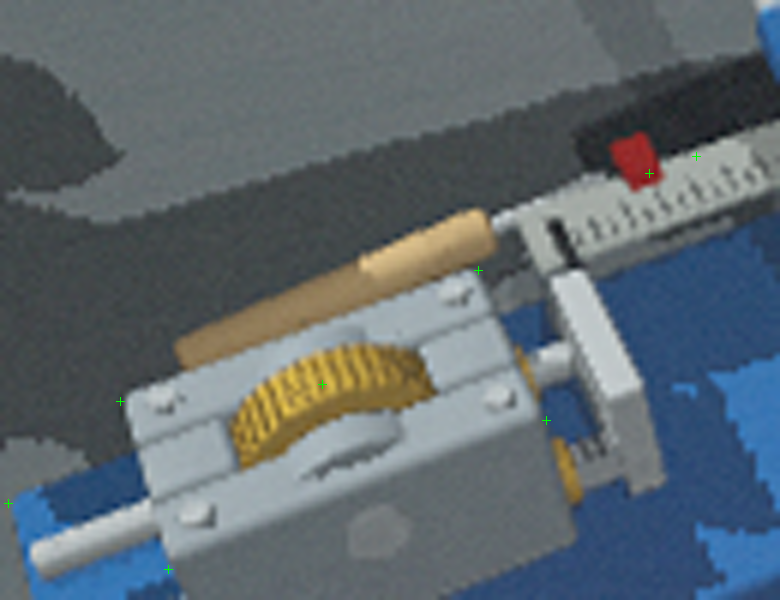

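>>> jog_arm:
  steps:
    - {"hand":255,"x":12,"y":-5,"z":0,"spin":0.01}
    - {"hand":255,"x":37,"y":-16,"z":0,"spin":0.02}
    - {"hand":255,"x":67,"y":-29,"z":0,"spin":0.04}
    - {"hand":255,"x":100,"y":-44,"z":0,"spin":0.06}
    - {"hand":255,"x":133,"y":-58,"z":0,"spin":0.08}
    - {"hand":255,"x":166,"y":-73,"z":0,"spin":0.1}
    - {"hand":255,"x":199,"y":-87,"z":0,"spin":0.12}
    - {"hand":255,"x":232,"y":-102,"z":0,"spin":0.14}
    - {"hand":255,"x":265,"y":-116,"z":0,"spin":0.16}
    - {"hand":255,"x":298,"y":-131,"z":0,"spin":0.18}
    - {"hand":255,"x":331,"y":-145,"z":0,"spin":0.2}
    - {"hand":255,"x":364,"y":-160,"z":0,"spin":0.21}
    - {"hand":255,"x":397,"y":-174,"z":0,"spin":0.22}
    - {"hand":255,"x":430,"y":-189,"z":0,"spin":0.23}
    - {"hand":255,"x":460,"y":-202,"z":0,"spin":0.24}
    - {"hand":255,"x":483,"y":-212,"z":0,"spin":0.247}
    - {"hand":255,"x":494,"y":-216,"z":0,"spin":0.247}
    - {"hand":255,"x":498,"y":-218,"z":0,"spin":0.247}
    - {"hand":255,"x":498,"y":-218,"z":0,"spin":0.247}
    - {"hand":255,"x":498,"y":-218,"z":0,"spin":0.247}
  force: 20

```text
time_s: 2.87
tcp_pos: [0.6035, -0.1035, 0.2556]
tcp_rot: [0.0, 0.995, 0.103, -0.0]
force: [0.0, -0.1, -1.0]
finger_gap: 0.0008
finger_force: 0.0
```

>>> jog_arm:
  steps:
    - {"hand":255,"z":8}
    - {"hand":255,"z":25}
    - {"hand":255,"z":48}
    - {"hand":255,"z":72}
    - {"hand":255,"z":96}
    - {"hand":255,"z":118}
    - {"hand":255,"z":132}
    - {"hand":255,"z":142}
    - {"hand":255,"z":147}
    - {"hand":255,"z":149}
    - {"hand":255,"z":149}
    - {"hand":255,"z":149}

```text
invalid input at $.steps[0]: expected keys hand, x, y, z, spin
```

```bash
python3 - <<'E'
from h import *
print(state()["force"],state()["tcp_pos"])
for n,(x,y,w,h) in(("top",(330,140,140,110)),("scene",(100,170,140,110))):
    I=read_camera(n);cv2.imwrite(f"pics/{n}2.png",cv2.resize(I[y:y+h,x:x+w],None,fx=4,fy=4,interpolation=cv2.INTER_CUBIC))
a,b=cv2.imread("pics/top2.png"),cv2.imread("pics/scene2.png")
cv2.imwrite("pics/both2.png",cv2.resize(np.hstack([a,b]),(800,314)))
E
```

```text
[ 0.03137051 -0.07557642 -0.96776718] [ 0.60353507 -0.10347273  0.2555719 ]
```

View pics/both2.png

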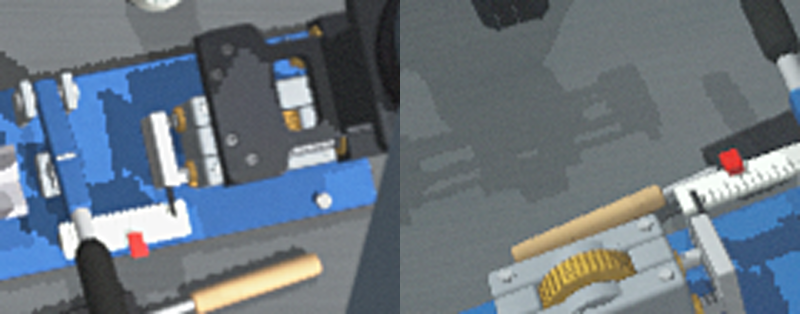

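>>> jog_arm:
  steps:
    - {"hand":255,"x":0,"y":0,"z":8,"spin":0}
    - {"hand":255,"x":0,"y":0,"z":25,"spin":0}
    - {"hand":255,"x":0,"y":0,"z":48,"spin":0}
    - {"hand":255,"x":0,"y":0,"z":72,"spin":0}
    - {"hand":255,"x":0,"y":0,"z":96,"spin":0}
    - {"hand":255,"x":0,"y":0,"z":118,"spin":0}
    - {"hand":255,"x":0,"y":0,"z":132,"spin":0}
    - {"hand":255,"x":0,"y":0,"z":142,"spin":0}
    - {"hand":255,"x":0,"y":0,"z":147,"spin":0}
    - {"hand":255,"x":0,"y":0,"z":149,"spin":0}
    - {"hand":255,"x":0,"y":0,"z":149,"spin":0}
    - {"hand":255,"x":0,"y":0,"z":149,"spin":0}

```text
time_s: 3.97
tcp_pos: [0.6048, -0.103, 0.1078]
tcp_rot: [0.0, 0.995, 0.103, 0.001]
force: [-0.3, -0.2, 0.4]
finger_gap: 0.0005
finger_force: 0.0
```

```bash
cat > m.py <<'E'
from h import *
from scipy.ndimage import map_coordinates as mc
c=np.array([.58606,-.01629,.2058])
def meas():
    out={}
    ys=np.arange(-45,25,.25)/1000
    for n in("top","scene"):
        I=read_camera(n).astype(float)
        def prof(x,z):
            p=proj(n,C(c,np.c_[np.full(len(ys),x),ys,np.full(len(ys),z)]))
            return np.array([mc(I[...,k],[p[:,1],p[:,0]],order=1) for k in range(3)]).T
        def front(s):  # half-level crossing on +y flank of peak
            i=int(np.argmax(s));b=np.median(s[i+14:i+40]);h=(s[i]+b)/2
            j=i+int(np.argmax(s[i:]<h));t=(s[j-1]-h)/(s[j-1]-s[j]);return (ys[j-1]+t*.00025)*1000
        red=[front((lambda q:q[:,2]-q[:,:2].mean(1))(prof(x,.062))) for x in(-.056,-.054,-.052,-.050,-.048)]
        pt=[front((lambda q:-q.mean(1))(prof(x,.058))) for x in(-.048,-.046,-.044,-.042,-.040)]
        out[n]=(np.round(red,1),np.round(pt,1),round(np.median(red)-np.median(pt),2))
    return out
if __name__=="__main__":
    for k,v in meas().items(): print(k,*v)
    s=state();print(s["time_s"],s["force"],s["tcp_pos"])
E
python3 m.py
```

```text
top [  3.9   3.1   3.8   2.6 -34.3] [-39.6 -39.8 -28.4 -28.3 -27.6] 31.55
scene [4.  3.7 3.3 2.9 2.5] [-27.2 -27.4 -27.1 -26.8 -25. ] 30.44
4.0667 [-0.38992937 -0.82931624  0.16475388] [ 0.60485793 -0.10283118  0.10792195]
```

>>> jog_arm:
  steps:
    - {"hand":255,"x":0,"y":0,"z":4,"spin":0}
    - {"hand":255,"x":0,"y":0,"z":8,"spin":0}
    - {"hand":255,"x":0,"y":0,"z":10,"spin":0}
    - {"hand":255,"x":0,"y":0,"z":10,"spin":0}
    - {"hand":255,"x":0,"y":0,"z":10,"spin":0}

```text
time_s: 4.48
tcp_pos: [0.6042, -0.1025, 0.097]
tcp_rot: [0.0, 0.995, 0.103, 0.0]
force: [-2.1, 0.9, 3.6]
finger_gap: 0.0005
finger_force: 2.1
```

>>> jog_arm:
  steps:
    - {"hand":255,"x":0,"y":0,"z":1,"spin":0}
    - {"hand":255,"x":0,"y":0,"z":1,"spin":0}
    - {"hand":255,"x":0,"y":0,"z":1,"spin":0}

```text
time_s: 4.73
tcp_pos: [0.6043, -0.1025, 0.0968]
tcp_rot: [0.0, 0.995, 0.103, 0.0]
force: [-4.5, 0.9, 10.0]
finger_gap: 0.0004
finger_force: 5.0
```

>>> jog_arm:
  steps:
    - {"hand":255,"x":0,"y":1,"z":0,"spin":0}
    - {"hand":255,"x":0,"y":3,"z":0,"spin":0}
    - {"hand":255,"x":0,"y":5,"z":0,"spin":0}
    - {"hand":255,"x":0,"y":7,"z":0,"spin":0}
    - {"hand":255,"x":0,"y":9,"z":0,"spin":0}
    - {"hand":255,"x":0,"y":11,"z":0,"spin":0}
    - {"hand":255,"x":0,"y":13,"z":0,"spin":0}
    - {"hand":255,"x":0,"y":15,"z":0,"spin":0}
    - {"hand":255,"x":0,"y":17,"z":0,"spin":0}
    - {"hand":255,"x":0,"y":19,"z":0,"spin":0}
    - {"hand":255,"x":0,"y":21,"z":0,"spin":0}
    - {"hand":255,"x":0,"y":23,"z":0,"spin":0}
    - {"hand":255,"x":0,"y":24,"z":0,"spin":0}
    - {"hand":255,"x":0,"y":24,"z":0,"spin":0}

```text
time_s: 5.9
tcp_pos: [0.6095, -0.1269, 0.0968]
tcp_rot: [0.001, 0.995, 0.103, 0.0]
force: [-1.6, -0.8, 7.6]
finger_gap: 0.0005
finger_force: 3.9
```

```bash
python3 m.py
```

```text
top [  3.9   3.1   3.8   2.7 -34.1] [-39.6 -39.7 -15.4 -15.  -15.1] 18.55
scene [4.  3.7 3.3 2.9 2.5] [-14.8 -15.  -14.6 -14.2 -13.8] 17.89
6.0 [-2.17901967 -1.78064979  7.52614405] [ 0.60955985 -0.12687284  0.09680689]
```

>>> jog_arm:
  steps:
    - {"hand":255,"x":0,"y":0,"z":-4,"spin":0}
    - {"hand":255,"x":0,"y":0,"z":-10,"spin":0}
    - {"hand":255,"x":0,"y":-4,"z":-10,"spin":0}
    - {"hand":255,"x":0,"y":-12,"z":-10,"spin":0}
    - {"hand":255,"x":0,"y":-20,"z":-10,"spin":0}
    - {"hand":255,"x":0,"y":-24,"z":-10,"spin":0}
    - {"hand":255,"x":0,"y":-24,"z":-10,"spin":0}
    - {"hand":255,"x":0,"y":-24,"z":-10,"spin":0}
    - {"hand":255,"x":0,"y":-24,"z":-6,"spin":0}
    - {"hand":255,"x":0,"y":-24,"z":-3,"spin":0}
    - {"hand":255,"x":0,"y":-24,"z":-1,"spin":0}
    - {"hand":255,"x":0,"y":-24,"z":0,"spin":0}
    - {"hand":255,"x":0,"y":-24,"z":0,"spin":0}
    - {"hand":255,"x":0,"y":-24,"z":0,"spin":0}

```text
time_s: 7.17
tcp_pos: [0.6042, -0.1029, 0.0969]
tcp_rot: [0.0, 0.995, 0.103, -0.0]
force: [-4.3, 2.0, 9.7]
finger_gap: 0.0004
finger_force: 5.3
```

>>> jog_arm:
  steps:
    - {"hand":255,"x":0,"y":1,"z":0,"spin":0}
    - {"hand":255,"x":0,"y":3,"z":0,"spin":0}
    - {"hand":255,"x":0,"y":5,"z":0,"spin":0}
    - {"hand":255,"x":0,"y":7,"z":0,"spin":0}
    - {"hand":255,"x":0,"y":9,"z":0,"spin":0}
    - {"hand":255,"x":0,"y":11,"z":0,"spin":0}
    - {"hand":255,"x":0,"y":13,"z":0,"spin":0}
    - {"hand":255,"x":0,"y":15,"z":0,"spin":0}
    - {"hand":255,"x":0,"y":17,"z":0,"spin":0}
    - {"hand":255,"x":0,"y":19,"z":0,"spin":0}
    - {"hand":255,"x":0,"y":21,"z":0,"spin":0}
    - {"hand":255,"x":0,"y":23,"z":0,"spin":0}
    - {"hand":255,"x":0,"y":24,"z":0,"spin":0}
    - {"hand":255,"x":0,"y":24,"z":0,"spin":0}

```text
time_s: 8.33
tcp_pos: [0.6094, -0.1272, 0.0968]
tcp_rot: [0.001, 0.995, 0.103, 0.0]
force: [-2.9, -1.7, 6.8]
finger_gap: 0.0
finger_force: 3.9
```

```bash
python3 m.py
```

```text
top [  3.8   3.7   3.8   2.5 -34.1] [-39.6 -39.7  -2.9  -2.9  -1.8] 6.67
scene [4.  3.7 3.3 3.  2.6] [ -2.2  -1.2 -38.6  -0.7 -38.6] 5.55
8.4333 [-2.10938145 -1.30434613  7.56820319] [ 0.60942633 -0.12724015  0.09677235]
```

>>> jog_arm:
  steps:
    - {"hand":255,"x":0,"y":0,"z":-4,"spin":0}
    - {"hand":255,"x":0,"y":0,"z":-10,"spin":0}
    - {"hand":255,"x":0,"y":-4,"z":-10,"spin":0}
    - {"hand":255,"x":0,"y":-12,"z":-10,"spin":0}
    - {"hand":255,"x":0,"y":-18,"z":-10,"spin":0}
    - {"hand":255,"x":0,"y":-20,"z":-10,"spin":0}
    - {"hand":255,"x":0,"y":-20,"z":-10,"spin":0}
    - {"hand":255,"x":0,"y":-20,"z":-10,"spin":0}
    - {"hand":255,"x":0,"y":-20,"z":-6,"spin":0}
    - {"hand":255,"x":0,"y":-20,"z":-3,"spin":0}
    - {"hand":255,"x":0,"y":-20,"z":-1,"spin":0}
    - {"hand":255,"x":0,"y":-20,"z":0,"spin":0}
    - {"hand":255,"x":0,"y":-20,"z":0,"spin":0}
    - {"hand":255,"x":0,"y":-18,"z":0,"spin":0}
    - {"hand":255,"x":0,"y":-16,"z":0,"spin":0}
    - {"hand":255,"x":0,"y":-14,"z":0,"spin":0}
    - {"hand":255,"x":0,"y":-12,"z":0,"spin":0}
    - {"hand":255,"x":0,"y":-10,"z":0,"spin":0}
    - {"hand":255,"x":0,"y":-10,"z":0,"spin":0}
    - {"hand":255,"x":0,"y":-10,"z":0,"spin":0}

```text
time_s: 10.1
tcp_pos: [0.6074, -0.1174, 0.0972]
tcp_rot: [0.001, 0.995, 0.103, 0.0]
force: [-4.1, -1.4, 11.2]
finger_gap: 0.0009
finger_force: 5.6
```

```bash
python3 m.py; python3 - <<'E'
from m import *
o=[]
for n in("top","scene"):
    I=read_camera(n);x,y=(proj(n,C(c,[[-.048,0,.06]]))[0]-[16,16]).astype(int)
    B=cv2.resize(I[y:y+32,x:x+32],None,fx=12,fy=12,interpolation=cv2.INTER_CUBIC);o.append(B)
    # overlay lines x=const at y=3.6 on the red top edge and y grid lines
    for yy,xa,xb,z,col in((.0035,-.060,-.044,.062,(0,255,0)),(-.002,-.046,-.030,.058,(255,0,255))):
        p=((proj(n,C(c,[[xa,yy,z],[xb,yy,z]]))-[x,y]+.5)*12).astype(int);cv2.line(B,tuple(p[0].tolist()),tuple(p[1].tolist()),col,1)
cv2.imwrite("pics/z3.png",np.hstack(o))
E
```

```text
top [3.9 3.7 3.8 2.6 0.9] [-39.6   1.9   2.6   2.6   2.3] 1.38
scene [4.  3.7 3.3 2.6 2. ] [4.4 4.  3.6 4.7 5.1] -1.11
10.2 [-4.90609152 -1.76913431 11.48704539] [ 0.60733348 -0.11737691  0.09722709]
```

View pics/z3.png

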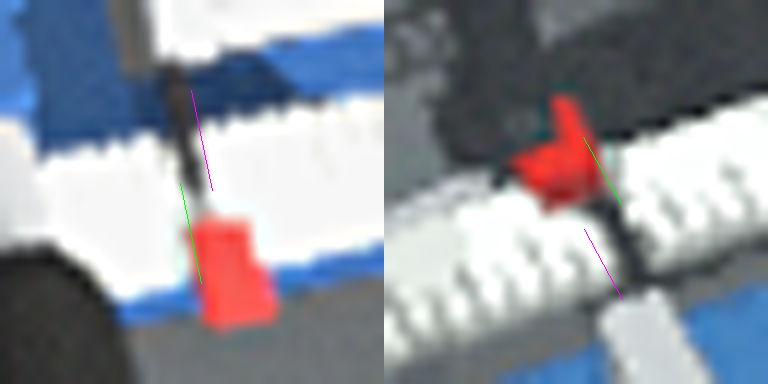

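```bash
sed -i 's/in(-.056,-.054,-.052,-.050,-.048)/in(-.065,-.062,-.060,-.058,-.056,-.054)/; s/in(-.048,-.046,-.044,-.042,-.040)/in(-.046,-.045,-.044,-.043,-.042,-.041,-.040)/' m.py; python3 m.py;python3 m.py
```

```text
top [4.3 4.1 4.1 3.9 3.8 3.7] [1.9 2.3 2.6 2.6 2.5 2.4 2.4] 1.63
scene [4.6 4.4 4.3 4.1 4.  3.7] [  4.    3.8   3.6   3.9   4.7 -38.7   5.1] 0.37
10.4 [-4.46179451 -0.77957802 11.0600718 ] [ 0.60735826 -0.11739102  0.097235  ]
top [4.3 4.1 4.1 4.  3.8 3.7] [1.9 2.3 2.6 2.7 2.5 2.4 2.4] 1.65
scene [ 4.6  4.3  4.3  4.1 -3.3  3.8] [-38.5   3.8   3.6   3.9   4.7   5.2   5.1] 0.29
10.5 [-3.57563747 -1.86539317 11.33135356] [ 0.60736678 -0.1173817   0.09724731]
```

>>> jog_arm:
  steps:
    - {"hand":255,"x":0,"y":0.8,"z":0,"spin":0}
    - {"hand":255,"x":0,"y":1.6,"z":0,"spin":0}
    - {"hand":255,"x":0,"y":1.6,"z":0,"spin":0}
    - {"hand":255,"x":0,"y":1.6,"z":0,"spin":0}
    - {"hand":255,"x":0,"y":1.6,"z":-4,"spin":0}
    - {"hand":255,"x":0,"y":1.6,"z":-12,"spin":0}
    - {"hand":255,"x":0,"y":1.6,"z":-30,"spin":0}
    - {"hand":255,"x":0,"y":10,"z":-55,"spin":0}
    - {"hand":255,"x":0,"y":30,"z":-80,"spin":0}
    - {"hand":255,"x":0,"y":60,"z":-105,"spin":0}
    - {"hand":255,"x":0,"y":90,"z":-125,"spin":0}
    - {"hand":255,"x":0,"y":120,"z":-135,"spin":0}
    - {"hand":255,"x":0,"y":150,"z":-140,"spin":0}
    - {"hand":255,"x":0,"y":175,"z":-140,"spin":0}
    - {"hand":255,"x":0,"y":190,"z":-140,"spin":0}
    - {"hand":255,"x":0,"y":195,"z":-140,"spin":0}
    - {"hand":255,"x":0,"y":195,"z":-140,"spin":0}

```text
time_s: 11.92
tcp_pos: [0.6467, -0.3083, 0.2352]
tcp_rot: [-0.0, 0.995, 0.102, -0.0]
force: [0.2, 0.3, -0.1]
finger_gap: -0.0
finger_force: 0.0
```

```bash
python3 m.py; python3 - <<'E'
from m import *
o=[]
for n in("top","scene"):
    I=read_camera(n);x,y=(proj(n,C(c,[[-.048,0,.06]]))[0]-[16,16]).astype(int)
    o.append(cv2.resize(I[y:y+32,x:x+32],None,fx=12,fy=12,interpolation=cv2.INTER_CUBIC))
cv2.imwrite("pics/z4.png",np.hstack(o))
E
```

```text
top [4.3 4.  4.1 3.9 3.9 3.1] [-39.8   2.9   2.9   3.    3.1   3.4   3.6] 1.04
scene [4.5 4.3 3.8 3.2 2.5 3.8] [4.8 4.8 4.8 5.1 5.6 5.7 5.6] -1.34
12.0167 [ 0.70723606  0.35680498 -0.32774131] [ 0.64682661 -0.30618489  0.23529792]
```

View pics/z4.png

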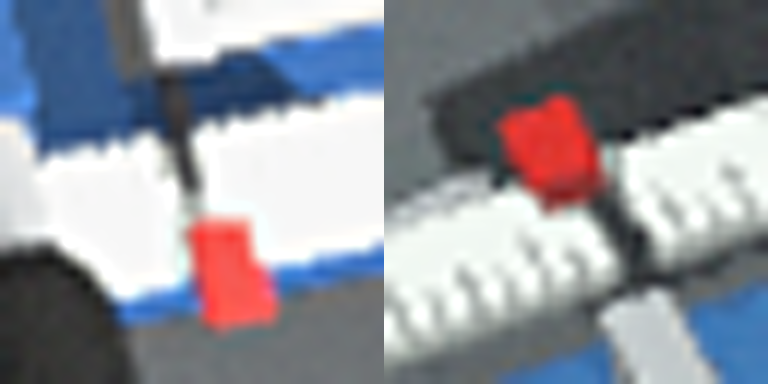

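```bash
python3 -c "
from bench import order,state
print(state()['joint_velocities'].round(3));print(order.sign_off())"
```

```text
[ 0.002 -0.003 -0.    -0.001  0.    -0.002]
the job is handed in; nothing more can be done
None
```

I rolled the wheel in three strokes plus a small final nudge, took the hand clear and handed the job in. The last check put the stop's pointer between 1.0 mm short of the red marker edge (top camera) and 1.3 mm past it (scene camera), so it looks within the 2 mm tolerance; no verdict came back.

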